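# Sort the hardware of a stripped-down machine into its trays

## Robot

A 6-joint arm with a two-finger parallel gripper is mounted at the origin on the work surface. World frame = base frame: x ahead of the robot, y to its left, z up, the work surface at z = 0. Lengths are in m, angles in rad, forces in N, time in s.
With the tool pointing down it reaches from about 0.375 to 0.925 m from the base axis. Payload 5.7 kg.
Tool frame: the origin (TCP) lies midway between the tips of the shut fingers; the grasp point (between the pads) lies 19 mm behind it; z points along the fingers, y is the line along which they close (so a half turn about z gives the same grasp; the last joint's range is limited). The gripper opens to 88 mm and grips with 3 to 60 N. Pads are 20 mm wide; open, the fingers measure 115 mm over their backs; the gripper's body (75 mm by 178 mm) begins 61 mm behind the grasp point.
Start: joints at [1.059, 0.359, 1.51, -0, 1.272, -0.115], TCP at [0.232, 0.553, 0.223] pointing down, gripper open.
Joint ranges: [-2.97, 2.97], [-1.01, 2.36], [0.21, 2.38], [-0.96, 4.11], [0.2, 2.71], [-2.98, 2.98]. Speed limits (rad/s): [2.39, 2.39, 3.14, 3.14, 3.14, 3.14].

## Interface

Orientations are given as a unit quaternion [x, y, z, w].
In Python, from bench import move_ptp, servo_line, goto_joints, move_gripper, sleep, inverse_kinematics, capture, PlanningError, close_job, spot_in, silhouettes, current_clock, current_joint_pos, current_qvel, current_joint_torque, current_position, current_orientation, current_force, current_torque, current_finger_gap, current_grip_force gives the robot as it stands. Calls block until the motion is done:
- move_ptp(position, orientation): joint-space move of the TCP to a pose.
- servo_line(position, orientation=None, rate=0.15, contact_N=None): straight line of the TCP; orientation=None keeps the orientation; rate is the mean speed in m/s. With contact_N (N) it stops when the force on the tool has changed by that much, and returns True; else False.
- goto_joints(angles): joint-space move.
- move_gripper(opening): finger opening in m; the grip force is fixed at half the most; returns when the fingers have stopped.
- sleep(seconds).
- inverse_kinematics(position, orientation): joint angles nearest the present ones, or None.
- capture(name): name is "scene" or "top"; returns a dict with "image" (400x640x3 uint8, blue, green, red), "range_z" (400x640 float32, m along the optical axis (not along the pixel's ray), 0 where there is no reading), "intrinsics" (3x3 intrinsics, pixels), "R" (3x3) and "t" (3): a world point X has camera coordinates R X + t. Camera axes: x right, y down, z forward; pixel columns grow to the right and rows downward; lengths in m; the calibration is good to about 2 mm. A picture is of the moment at which its call begins.
A pose or a line that the arm cannot do raises PlanningError and nothing moves.
- close_job(): hands the job in; it is judged then, once.
Trained networks look in the newest picture that a camera, given by its name, has taken for a name from the list of things; names that differ only in an ending like _2 or _b are one class to them, and where a whole thing is asked for, a point or a joint stands for the part that bears it (a point fixed in the world has none). Each returns a list of dicts, best first, with "conf" (0 to 1); they miss things now and then, are a little off and sometimes report something else, mostly with a low value. They report only what shows in the picture. A call takes as long as a camera call. They do not tell look-alikes from the thing itself.
- spot_in(camera, query): "xy" ([column, row] in pixels, amid what is visible of it).
- silhouettes(camera, query): "region" (400x640 bool, what is visible of it) and "xy" ([column, row] in pixels, amid what is visible of it).
Readings, each from a call of its own:
- current_clock(): time.
- current_joint_pos(): joint angles.
- current_qvel(): joint speeds.
- current_joint_torque(): joint torques, N m.
- current_position(): TCP position.
- current_orientation(): TCP orientation.
- current_force(): force on the tool from outside, world axes, zero at the start.
- current_torque(): the same for the moment, N m.
- current_finger_gap(): finger opening in m.
- current_grip_force(): force on a finger pad.
Only numpy, scipy, OpenCV 4.12 (cv2) and the standard library are available. Lean on these libraries where they do the work, as an engineer would, in place of code of your own. Each camera call takes 0.05 s, during which the arm holds its last target. There are 200 camera calls.

## Task

Sort the five loose parts on the bench: both bolts into the blue tray, both bearings into the red tray and the brass bush into the yellow tray. Leave the bolts and bearings lying flat on the tray floors, not on top of one another, and the bush standing on its end as you found it. Leave the green grease tin and the little wooden block standing where they are.

Things in the scene. Friction and masses are not known exactly. Their poses are not given: they have to be found in the camera images.
- long_bolt: bright steel hex bolt, lying on the bench: shank 20 mm diameter and 60 mm long, head 30 mm across flats and 12.5 mm thick. Origin on the bolt's axis, 22 mm from the head's underside towards the shank's tip, about 13 mm above the surface it lies on; x points along the shank to its tip (the head lies towards -x); the shank's tip sits a few degrees lower than the head. About 220 g
- short_bolt: black hex bolt, lying on the bench: shank 20 mm diameter and 40 mm long, head 30 mm across flats and 12.5 mm thick. Origin on the bolt's axis, 15 mm from the head's underside towards the shank's tip, about 13 mm above the surface it lies on; x points along the shank to its tip (the head lies towards -x); the shank's tip sits a few degrees lower than the head. About 160 g
- large_bearing: the larger ball bearing lying flat on the bench: steel ring 52 mm outside diameter, 25 mm bore, 15 mm thick, black seal between its bright steel rings. Origin at its very centre, 7.5 mm above the surface it lies on; z is its axis. About 130 g
- small_bearing: the smaller ball bearing lying flat on the bench: steel ring 40 mm outside diameter, 17 mm bore, 12 mm thick, orange seal between its bright steel rings. Origin at its very centre, 6 mm above the surface it lies on; z is its axis. About 70 g
- bush: plain brass bush (sleeve), standing on end: 32 mm outside diameter, 24 mm bore, 40 mm tall. Origin at its very centre, 20 mm above the surface it stands on; z is its axis. About 120 g
- blue_tray: open blue plastic tray for bolts, outside 120 mm along its x, 170 mm along its y, 35 mm high; walls and floor 4 mm thick, so 112 x 162 mm inside; fixed to the bench. Origin at the centre of its underside (inner floor 4 mm above it), z up, y along its long side
- red_tray: open red plastic tray for bearings, outside 120 mm along its x, 170 mm along its y, 35 mm high; walls and floor 4 mm thick, so 112 x 162 mm inside; fixed to the bench. Origin at the centre of its underside (inner floor 4 mm above it), z up, y along its long side
- yellow_tray: open yellow plastic tray for bushes, outside 120 mm along its x, 170 mm along its y, 35 mm high; walls and floor 4 mm thick, so 112 x 162 mm inside; fixed to the bench. Origin at the centre of its underside (inner floor 4 mm above it), z up, y along its long side
- grease_tin: bystander: small green round tin with a white lid, 38 mm diameter, 28 mm tall, loose on the bench. Origin at the centre of its underside
- wood_block: bystander: small brown wooden block, 36 x 36 mm, 30 mm tall, loose on the bench. Origin at the centre of its underside
Things that resemble listed ones, but are neither listed nor needed, are in the scene too. Leave any pink look-alike of the small_bearing alone.

How it is judged:
At the end, for the whole second after the job is handed in: Bolts in the blue tray (origins 8-24 mm above its underside), bearings in the red (centres 6-17 mm), bush in the yellow, upright within 0.15 rad (centre 18-30 mm), all at rest (under 20 mm/s, 0.3 rad/s); grease tin and wooden block within 30 mm of their starts (x of long_bolt in the frame of blue_tray between -0.056 and 0.056 m and y of long_bolt in the frame of blue_tray between -0.081 and 0.081 m and z of long_bolt in the frame of blue_tray between 0.008 and 0.024 m and linear speed of each of long_bolt, short_bolt, large_bearing, small_bearing, bush below 0.02 m/s and angular speed of each of long_bolt, short_bolt, large_bearing, small_bearing, bush below 0.3 rad/s and x of short_bolt in the frame of blue_tray between -0.056 and 0.056 m and y of short_bolt in the frame of blue_tray between -0.081 and 0.081 m and z of short_bolt in the frame of blue_tray between 0.008 and 0.024 m and x of large_bearing in the frame of red_tray between -0.056 and 0.056 m and y of large_bearing in the frame of red_tray between -0.081 and 0.081 m and z of large_bearing in the frame of red_tray between 0.006 and 0.017 m and x of small_bearing in the frame of red_tray between -0.056 and 0.056 m and y of small_bearing in the frame of red_tray between -0.081 and 0.081 m and z of small_bearing in the frame of red_tray between 0.006 and 0.017 m and x of bush in the frame of yellow_tray between -0.056 and 0.056 m and y of bush in the frame of yellow_tray between -0.081 and 0.081 m and z of bush in the frame of yellow_tray between 0.018 and 0.03 m and angle between the z axis of bush and the z axis of yellow_tray, either way round below 0.15 rad and not (distance of grease_tin from where it was at the start of the episode above 0.03 m) and not (distance of wood_block from where it was at the start of the episode above 0.03 m)); the robot touches nothing.
It fails at once if the grease tin is moved more than 30 mm (distance of grease_tin from where it was at the start of the episode above 0.03 m).
It fails at once if the wooden block is moved more than 30 mm (distance of wood_block from where it was at the start of the episode above 0.03 m).
It also fails if it takes over 128 s, if anything falls off the work surface, if the arm or the gripper's body presses on something with over 40 N, if the wrist force passes 120 N, or if a joint passes its speed limit or range.

## Working session

There is one attempt and no reset: what is moved stays moved. The work goes in short steps, each a Python script; the robot and the scene stay as the last script left them, time stands still between calls to the robot, and variables do not carry over. Pictures are saved under pics/ and viewed, at most 14 in all, crops included, and the job is handed in when it is done.

```bash
mkdir -p pics; ls
cat > h.py <<'E'
import numpy as np, cv2
from bench import *
def pts(c):
    z=c["range_z"];K=c["intrinsics"];v,u=np.mgrid[:z.shape[0],:z.shape[1]]
    P=np.stack([(u-K[0,2])/K[0,0]*z,(v-K[1,2])/K[1,1]*z,z],-1)
    W=(P-c["t"])@c["R"]; W[z<=0]=np.nan
    return W
E
python3 - <<'E'
from h import *
for n in ("top","scene"):
    c=capture(n);cv2.imwrite(f"pics/{n}0.png",c["image"]);W=pts(c)
    print(n,-c["R"].T@c["t"])
    for q in "long_bolt short_bolt large_bearing small_bearing bush blue_tray red_tray yellow_tray grease_tin wood_block".split():
        for d in silhouettes(n,q):
            m=d["region"]; print(q,round(d["conf"],2),np.round(d["xy"]),m.sum(),np.round(np.nanmedian(W[m],0),3))
E
```

```text
pics
top [ 0.40904416 -0.00432469  0.98861932]
long_bolt 0.66 [195. 248.] 401 [0.403 0.255 0.021]
short_bolt 0.8 [315. 224.] 260 [ 0.451 -0.001  0.022]
short_bolt 0.5 [249. 240.] 184 [0.423 0.144 0.031]
large_bearing 0.64 [367. 233.] 320 [ 0.427 -0.118  0.016]
small_bearing 0.72 [458. 265.] 271 [ 0.373 -0.321  0.012]
small_bearing 0.46 [428. 255.] 225 [ 0.382 -0.248  0.012]
blue_tray 0.56 [187. 162.] 4622 [0.587 0.286 0.005]
red_tray 0.77 [309. 137.] 4486 [0.655 0.013 0.005]
red_tray 0.39 [354. 192.] 212 [ 0.521 -0.085  0.028]
yellow_tray 0.61 [446. 167.] 4482 [ 0.584 -0.293  0.005]
grease_tin 0.48 [354. 195.] 254 [ 0.522 -0.085  0.028]
wood_block 0.56 [271. 193.] 315 [0.519 0.099 0.03 ]
scene [ 1.02968175 -0.52301724  0.66505628]
long_bolt 0.6 [352. 146.] 189 [0.416 0.235 0.019]
short_bolt 0.48 [300. 195.] 279 [ 0.455 -0.005  0.018]
large_bearing 0.69 [251. 215.] 344 [ 0.433 -0.121  0.014]
small_bearing 0.68 [155. 251.] 289 [ 0.379 -0.323  0.011]
small_bearing 0.67 [192. 234.] 263 [ 0.386 -0.25   0.011]
bush 0.69 [329. 164.] 231 [0.432 0.131 0.026]
bush 0.69 [194. 234.] 240 [ 0.388 -0.251  0.011]
blue_tray 0.88 [419. 170.] 2822 [0.584 0.283 0.009]
blue_tray 0.16 [288. 227.] 294 [ 0.531 -0.091  0.026]
red_tray 0.58 [366. 237.] 4402 [0.651 0.011 0.006]
yellow_tray 0.92 [229. 302.] 6463 [ 0.579 -0.294  0.005]
grease_tin 0.89 [291. 225.] 307 [ 0.531 -0.091  0.026]
wood_block 0.57 [331. 162.] 226 [0.432 0.132 0.027]
```

Run:
```python
import cv2
a=cv2.imread("pics/top0.png")[110:300,130:490];cv2.imwrite("pics/topc.png",cv2.resize(a,None,fx=2.2,fy=2.2,interpolation=2))
```

```text
(no output)
```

View pics/topc.png

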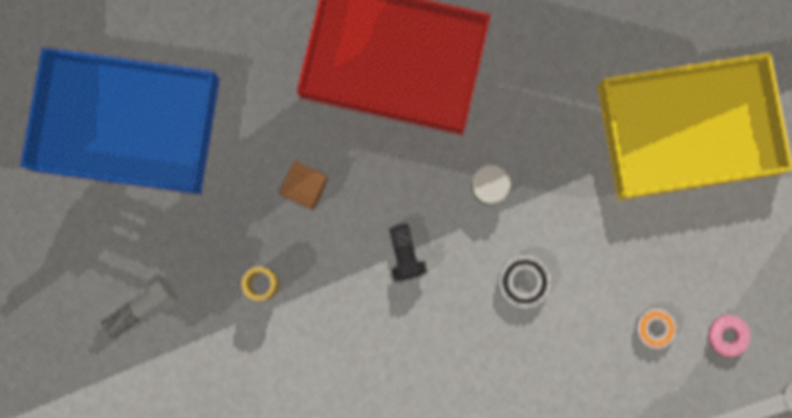

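View pics/scene0.png

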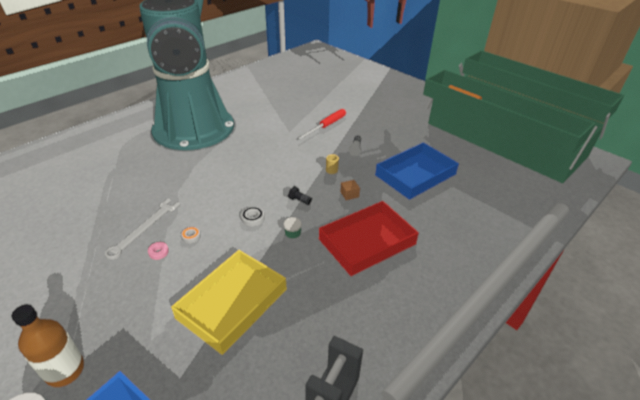

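Candidates in the top image:
- **small_bearing:** the orange ring at (428,259) or the pink ring at (462,263). I choose orange; pink is the look-alike.
- **large_bearing:** black seal at (368,238).
- **Bolts:** black short bolt at (315,225) and steel long bolt at (193,250), head to the lower left.
- **bush:** (248,239).
- **Bystanders:** tin at (353,193), block at (267,194).

Next I measure the parts precisely, with one close crop.

```bash
cat > meas.py <<'E'
from h import *
def cluster(W,xy,r=.05,zmin=.006):
    m=(np.hypot(W[...,0]-xy[0],W[...,1]-xy[1])<r)&(W[...,2]>zmin)
    return W[m]
A=dict(long_bolt=(.403,.255),short_bolt=(.451,-.001),large_bearing=(.427,-.118),small_bearing=(.382,-.248),bush=(.423,.144))
E
python3 - <<'E'
from meas import *
for n in ("top","scene"):
    c=capture(n);W=pts(c);print(n, "bench z",np.nanmedian(W[(abs(W[...,0]-.4)<.05)&(abs(W[...,1]+.19)<.02)][:,2]))
    for q,a in A.items():
        P=cluster(W,a,.036 if q=="small_bearing" else .05);X=P[:,:2].astype(np.float32)
        (cc,wh,an)=cv2.minAreaRect(X);vx=cv2.fitLine(X,cv2.DIST_L2,0,.01,.01).ravel()[:2]
        print(q,len(P),"mean",X.mean(0).round(4),"circ",[np.round(t,4) for t in cv2.minEnclosingCircle(X)],"rect",np.round(cc,4),np.round(wh,4),"line",np.degrees(np.arctan2(vx[1],vx[0])).round(1),"zmax",np.percentile(P[:,2],95).round(4))
        if "bolt" in q:
            s=(X-X.mean(0))@vx;w=abs((X-X.mean(0))@[-vx[1],vx[0]])
            for lo in np.arange(-.05,.05,.01):
                k=(s>=lo)&(s<lo+.01)
                if k.sum()>2: print("   ",round(lo,3),k.sum(),"w",w[k].max().round(4),"z",P[k,2].max().round(4))
    for q,a in dict(blue=(.587,.286),red=(.655,.013),yellow=(.584,-.293)).items():
        P=cluster(W,a,.115,.027);P=P[P[:,2]<.045];cc,wh,an=cv2.minAreaRect(P[:,:2].astype(np.float32));
        print(q,len(P),np.round(cc,4),np.round(wh,4),round(an,1))
    if n=="top":
        i=c["image"];cv2.imwrite("pics/close.png",np.hstack([cv2.resize(i[y-30:y+30,x-30:x+30],(380,380),interpolation=2) for x,y in((195,248),(440,260))]))
E
```

```text
top bench z 0.00041576272240441615
long_bolt 390 mean [0.4021 0.2553] circ [array([0.4007, 0.2595]), np.float64(0.0384)] rect [0.3992 0.2597] [0.0334 0.0739] line -55.5 zmax 0.0317
    -0.05 11 w 0.0111 z 0.0227
    -0.04 42 w 0.0117 z 0.0258
    -0.03 45 w 0.0107 z 0.0264
    -0.02 46 w 0.0109 z 0.0249
    -0.01 44 w 0.0105 z 0.0255
    0.0 43 w 0.011 z 0.0271
    0.01 46 w 0.017 z 0.0331
    0.02 87 w 0.0176 z 0.034
    0.03 26 w 0.0167 z 0.0284
short_bolt 276 mean [ 0.4533 -0.0006] circ [array([ 0.4532, -0.0041]), np.float64(0.0325)] rect [ 0.4541 -0.004 ] [0.0598 0.0346] line 14.8 zmax 0.0318
    -0.03 28 w 0.0168 z 0.0336
    -0.02 73 w 0.0172 z 0.0346
    -0.01 46 w 0.0156 z 0.0326
    0.0 41 w 0.0097 z 0.0257
    0.01 43 w 0.0099 z 0.0246
    0.02 41 w 0.01 z 0.0237
    0.03 3 w 0.0053 z 0.0196
large_bearing 347 mean [ 0.4271 -0.1181] circ [array([ 0.4293, -0.1221]), np.float64(0.0302)] rect [ 0.4273 -0.1181] [0.0505 0.0506] line -37.6 zmax 0.0183
small_bearing 224 mean [ 0.3811 -0.2482] circ [array([ 0.382 , -0.2489]), np.float64(0.0205)] rect [ 0.3812 -0.2485] [0.0385 0.0385
[... 960 characters left out ...]
 w 0.011 z 0.0286
    0.0 35 w 0.0098 z 0.0233
    0.01 38 w 0.0109 z 0.0228
    0.02 36 w 0.0126 z 0.0212
large_bearing 304 mean [ 0.4317 -0.1214] circ [array([ 0.429 , -0.1201]), np.float64(0.0268)] rect [ 0.4305 -0.1206] [0.0496 0.0509] line -35.9 zmax 0.0165
small_bearing 201 mean [ 0.385  -0.2507] circ [array([ 0.3832, -0.2496]), np.float64(0.0209)] rect [ 0.3838 -0.2495] [0.0398 0.039 ] line -18.6 zmax 0.0134
bush 203 mean [0.4299 0.1343] circ [array([0.4278, 0.1374]), np.float64(0.0174)] rect [0.4277 0.1372] [0.0329 0.0309] line -54.7 zmax 0.0391
blue 545 [0.5864 0.2798] [0.1756 0.1238] 81.8
red 803 [0.6539 0.0102] [0.1726 0.1231] 77.1
yellow 1110 [ 0.5837 -0.2895] [0.1221 0.1712] 9.3
```

View pics/close.png

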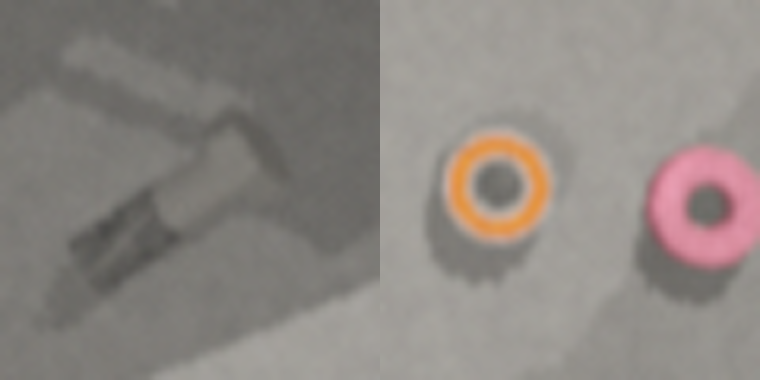

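The close crop shows the left part as the long bolt, with its head at the upper right, tip towards (+y,-x). The orange ring at (428,259) has steel rings, so it is the real small bearing; the pink one is the look-alike. I start with the small bearing.

```bash
cat > pp.py <<'E'
from h import *
from scipy.spatial.transform import Rotation as Rot
def quat(deg):
    t=np.radians(deg);y=np.array([np.cos(t),np.sin(t),0]);z=np.array([0,0,-1.])
    return Rot.from_matrix(np.stack([np.cross(y,z),y,z],1)).as_quat()
def pick_q(p,deg):
    o=[]
    for d in (deg,deg+180):
        q=quat(d);j=inverse_kinematics(p,q)
        if j is not None:o.append((abs(j[5]),list(q)))
    return min(o)[1]
TR=dict(blue=((.585,.280),82.2),red=((.653,.011),77.2),yellow=((.583,-.289),99.3))
def pp(name,xy,th,tray,ty,pth,open_=.07,zg=.003,rel=.02,H=.13):
    x,y=xy;q=pick_q([x,y,H],th);move_gripper(open_)
    move_ptp([x,y,H],q);servo_line([x,y,.03+zg],rate=.2)
    c=servo_line([x,y,zg],rate=.06,contact_N=15);z0=current_position()[2]
    move_gripper(0);gap=current_finger_gap();f=current_grip_force()
    servo_line([x,y,H],rate=.2);g2=current_finger_gap()
    print(name,"contact",c,"z",round(z0,4),"gap",round(gap,4),round(g2,4),"F",round(f,1),"t",current_clock())
    if g2<.01: return False
    C,a=TR[tray];a=np.radians(a);X,Y=C[0]+ty*np.cos(a),C[1]+ty*np.sin(a)
    q=pick_q([X,Y,H],pth);move_ptp([X,Y,H],q);servo_line([X,Y,.04+zg],rate=.2)
    c=servo_line([X,Y,z0+.005],rate=.05,contact_N=8)
    print("  place contact",c,np.round(current_position(),4),"gap",round(current_finger_gap(),4))
    move_gripper(gap+rel);servo_line([X,Y,H],rate=.2);print("  t",current_clock());return True
E
python3 -c "
from pp import *
pp('small_bearing',(.3825,-.249),0,'red',-.04,-12.8)"
```

```text
small_bearing contact False z 0.0027 gap 0.0385 0.0386 F 30.0 t 7.2583
  place contact True [ 0.6432 -0.0278  0.0072] gap 0.0388
  t 11.1333
```

```bash
python3 -c "
from pp import *
pp('large_bearing',(.429,-.1195),0,'red',.04,-12.8,open_=.08)
pp('bush',(.427,.138),90,'yellow',0,9.3,open_=.06,zg=.01)
u=np.radians(14.8)
pp('short_bolt',(.458+.003*np.cos(u),.0003+.003*np.sin(u)),104.8,'blue',-.038,82.2,open_=.06)
pp('long_bolt',(.401,.2565),34.5,'blue',.038,82.2,open_=.06)
move_ptp([.35,.45,.25],pick_q([.35,.45,.25],0))
for n in ('top','scene'): cv2.imwrite(f'pics/{n}1.png',capture(n)['image'][100:300] if n=='top' else capture(n)['image'])
"
```

```text
large_bearing contact False z 0.0028 gap 0.0505 0.0502 F 30.0 t 15.25
  place contact True [0.6609 0.0501 0.0071] gap 0.0504
  t 18.9417
bush contact False z 0.0098 gap 0.0321 0.0319 F 30.0 t 23.3333
  place contact True [ 0.5822 -0.2886  0.0142] gap 0.0318
  t 27.525
short_bolt contact False z 0.0028 gap 0.0197 0.0191 F 29.9 t 32.3417
  place contact True [0.5789 0.2421 0.007 ] gap 0.0194
  t 36.9417
long_bolt contact False z 0.0028 gap 0.0192 0.0194 F 30.0 t 41.1833
  place contact True [0.5893 0.3173 0.0071] gap 0.0192
  t 44.6167
```

View pics/top1.png

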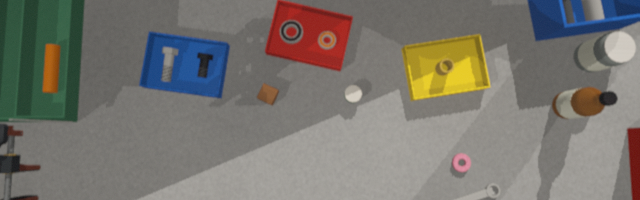

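View pics/scene1.png

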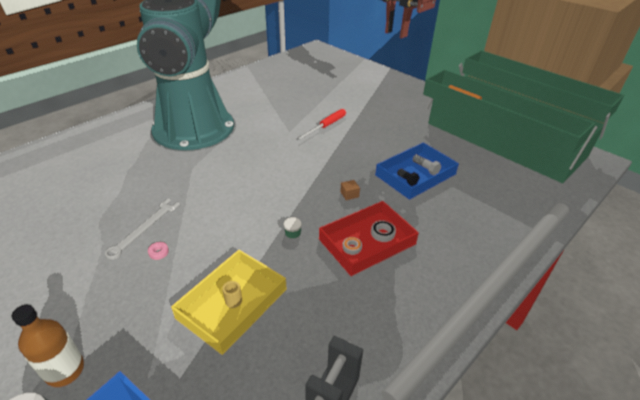

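In the top crop all five parts sit in the right trays: bolts at (169,64) and (204,64), bearings at (291,31) and (326,40), bush at (446,67). The tin and block haven't moved. I'll check heights, then hand in.

Run:
```python
from meas import *
c=capture("scene");W=pts(c);ok=True
for q,a,z in (("bush",(.582,-.289),.044),("large",(.661,.050),.019),("small",(.643,-.028),.016),("short",(.579,.242),.035),("long",(.589,.317),.035)):
    P=cluster(W,a,.03,.01);zz=np.percentile(P[:,2],95);print(q,len(P),zz.round(4),P[:,:2].mean(0).round(3),np.percentile(P[:,2],5).round(4));ok&=abs(zz-z)<.008
print(ok)
if ok: print(close_job())
```

```text
bush 397 0.0443 [ 0.586 -0.288] 0.0136
large 334 0.0201 [0.665 0.047] 0.0116
small 209 0.0175 [ 0.647 -0.031] 0.011
short 128 0.0336 [0.583 0.235] 0.0129
long 158 0.0335 [0.589 0.311] 0.0127
True
the job is handed in; nothing more can be done
None
```

All five parts are in their correct trays, with bolts and bearings flat and the bush upright; the tin and block look unmoved in the pictures. The job is handed in, but it returned no verdict.

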